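# Fit the press plate over the studs of the dough press

### The arm

A 7-joint arm with a two-finger parallel gripper is mounted at the origin on the work surface. World frame = base frame: x ahead of the robot, y to its left, z up, the work surface at z = 0. Lengths are in m, angles in rad, forces in N, time in s.
With the tool pointing down it reaches from about 0.4 to 0.85 m from the base axis. Payload 10.4 kg.
Tool frame: the origin (TCP) lies between the finger pads; the fingertips stand r.nose_length ahead of it and the grasp point (between the pads) lies 6 mm ahead of it (r.nose_length is the distance from the TCP to the fingertips, in m); z points along the fingers, x is the direction in which the jaws open and shut, and the axes are right-handed (so a half turn about z gives the same grasp; the last joint's range is limited). The gripper opens to 87 mm and grips with 3 to 60 N. Pads are 19 mm wide; open, the fingers measure 117 mm over their backs; the gripper's body (75 mm by 190 mm) begins 51 mm behind the grasp point.
Start: joints at [1.202, 0.332, -0.065, 1.46, 0.022, 1.35, -0.088], TCP at [0.212, -0.588, 0.248] pointing down, gripper open.
Joint ranges: [-2.6, 2.6], [-0.5, 2.12], [-1.47, 1.34], [0.16, 2.42], [-1.27, 4.41], [0.06, 2.06], [-2.6, 2.6]. Speed limits (rad/s): [2.22, 2.22, 2.79, 2.79, 3.14, 3.14, 3.14].

### API

Orientations are given as a unit quaternion [x, y, z, w].
In Python, from bench import r gives the robot as it stands. The module is installed in compiled form; this text tells all that it offers.
- The arm moves only by the shell command python3 -m creep 'ROWS' [OPENING] [FORCE]. ROWS is JSON, a list of rows, each an object of numbers: "x", "y", "z": the shift along the world's x, y, z in m; "spin": the turn about the world's z in degrees. In form: [{"x": .., "y": .., "z": .., "spin": ..}, ...]. A call has 1 to 12 rows; each row is the pose to reach, as a shift and turn from the pose commanded when the call began; what a row does not reach only later rows make up. A row lasts 1/8 s, in which the tool goes at most 62.5 mm and 10.7 degrees, less where a joint would pass 70% of its speed; a pose out of reach is approached as far as the arm can. A call with a gripper value outside its range is refused whole. OPENING is the finger opening in m, from 0 to 0.087, set as the call begins (- or left out, the last holds). The fingers move at their own pace and stop on an object; FORCE is the grip in N (left out, the last holds). Time passes only in rows, so rows that repeat a pose let the fingers close. It gives the time, the measured TCP pose, the force and the opening at its end, in the units of the state.
- r.read_state(): the state, without advancing time (a new reading comes with each control period).
- r.camera(name): name is "scene" or "top" or "wrist"; returns a dict with "pixels" (480x640x3 uint8, blue, green, red), "z_map" (480x640 float32, m along the optical axis (not along the pixel's ray), 0 where there is no reading), "K" (3x3 intrinsics, pixels), "R" (3x3) and "t" (3): a world point X has camera coordinates R X + t. Camera axes: x right, y down, z forward; pixel columns grow to the right and rows downward; lengths in m; the calibration is good to about 2 mm. A picture is of the moment at which its call begins.
- r.close_job(): hands the job in, once; it reports no verdict.
The state is a dict: "time": time; "joint_positions": joint angles; "joint_vel": joint speeds; "joint_torque": joint torques, N m; "ee_pos": TCP position; "eef_rot": TCP orientation; "ft_force": force on the tool from outside, world axes, zero at the start; "torque": the same for the moment, N m; "width": finger opening in m.
Only numpy, scipy, OpenCV 4.12 (cv2) and the standard library are available. Lean on these libraries where they do the work, as an engineer would, in place of code of your own. Each camera call takes 0.05 s, during which the arm holds its last target. There are 200 camera calls.

### The job

Pick the steel press plate up off the pastry board by its upright grip, lay it on the studs of the dough press bed and slide it gently, feeling for the studs, until both its holes drop over them and it lies flat and fully home on the bed; then let go. Never force or drop it (keep the push on the press below about 40 N), and leave the rolling pin, bowl, jar and cutter ring where they are.

Things in the scene. Friction and masses are not known exactly. Their poses are not given: they have to be found in the camera images.
- bed: Dough press bed, fixed: a low grey body 170 x 230 mm (x, y) under a flat aluminium platen 160 x 220 mm whose top is 50 mm above the table. Origin: centre of the body's underside; z up. The platen floats on springs: from about 2 N on it sinks straight down by 1 mm for each 5 N, to a stop at 4 mm. It carries two studs (see bed_top). A black knob on the +y side, 14 mm long, is not used.
- bed_top (a point): Centre of the platen's top face, unloaded; the bed's axes. Two round steel studs, 10 mm thick, 8 mm tall, edges barely rounded, stand on it at y = +55 and -55 mm, both at one x. That x differs each time: they are clamped anywhere from x = -20 to +20 mm along two dark slots. It is not measured: find it by feel (or see it roughly). The clamp holds up to about 80 N.
- board: Wooden pastry board, fixed, 220 x 240 x 16 mm (x, y, z), origin at the centre of its underside. The plate lies on it at the start.
- plate: Loose steel press plate, 110 x 150 x 6 mm (x, y, z), 0.3 to 0.6 kg, lying flat; origin: centre of its underside, z up. Two through holes at its y = +55 and -55 mm, each 14 mm wide along x, 18 mm along y. Same after half a turn: either way round is right. On the stud tops its underside is 58 mm above the table; fully home 49 to 50 mm.
- plate_grip (a point): Grasp point of the plate, 30 mm straight above the centre of its underside, in its black upright grip: a fin 12 mm thick along the plate's x, 70 mm long along its y, from the plate's upper face (6 mm) to 50 mm above its underside. Its axes are the plate's: close the fingers along x.
- rolling_pin: Bystander: wooden rolling pin lying roughly along y, barrel 50 mm thick, 410 mm long with handles. Origin under its middle.
- bowl: Bystander: white bowl, 170 mm wide, 75 mm high. Origin: centre of its underside.
- jar: Bystander: glass jar, 70 mm wide, 110 mm high. Origin: centre of its underside.
- cutter: Bystander: round steel cutter ring, 64 mm wide, 25 mm high. Origin: centre of its underside.
Not all that is in view belongs to the job. Of the things shaped like the plate, the steel one is meant.

How it is judged:
On the way:
1. the plate is lifted off the board (height (world z) of plate above 0.045 m), for 0.1 s.
At the end, for the whole second after the job is handed in: the plate lies flat (within 0.03 rad), at rest and released on the bed with both studs through its holes: its grip point no more than 82.5 mm above the underside of the bed (about 79.5 mm when home), within 27 mm of the bed's centre along x and 8 mm along y (z of plate_grip in the frame of bed between 0.075 and 0.0825 m and x of plate_grip in the frame of bed between -0.027 and 0.027 m and y of plate_grip in the frame of bed between -0.008 and 0.008 m and angle between plate's own z axis and vertical below 0.03 rad and linear speed of plate below 0.01 m/s); the robot touches nothing.
It fails at once if the plate is pressed, pushed or dropped on the press with more than 40 N (contact force between plate and bed above 40 N).
It fails at once if the robot itself bears on the press bed with more than 40 N (contact force between any of the fingers, the arm and bed above 40 N).
It fails at once if a bystander is moved by more than 30 mm (distance of any of rolling_pin, bowl, jar, cutter from where it was at the start of the episode above 0.03 m).
It also fails if it takes over 64 s, if anything falls off the work surface, if the arm or the gripper's body presses on something with over 40 N, if the wrist force passes 120 N, or if a joint passes its speed limit or range.

## Working session

There is one attempt and no reset: what is moved stays moved. The work goes in short steps, Python scripts to look and compute and a shell command to move; the robot and the scene stay as the last step left them, time stands still between calls to the robot, and variables do not carry over. Pictures are saved under pics/ and viewed, about 8 in all and at most 12, crops included, and the job is handed in when it is done.

```bash
mkdir -p pics
cat > h.py <<'E'
import numpy as np, cv2
from bench import r
def shot(n,f):
    c=r.camera(n); cv2.imwrite('pics/'+f+'.png',c['pixels']); np.savez('pics/'+f+'.npz',**c); return c
def cloud(c):
    z=c['z_map']; v,u=np.mgrid[:480,:640]; K=c['K']
    P=np.stack([(u-K[0,2])/K[0,0]*z,(v-K[1,2])/K[1,1]*z,z],-1)
    return (P-c['t'])@c['R']   # R^T (P-t)
E
python3 - <<'E'
from h import *
a=shot('top','top0');
s=shot('scene','sc0')
print(r.read_state(), r.nose_length)
print(a['K'],a['R'],a['t'])
E
```

```text
{'time': 0.1, 'joint_positions': array([ 1.20239551,  0.33279896, -0.06473181,  1.4608157 ,  0.02159017,
        1.34990594, -0.08850328]), 'joint_vel': array([ 0.00137022, -0.00054106, -0.00130605, -0.00190554,  0.00183798,
        0.00034156,  0.00113833]), 'joint_torque': array([ 2.38335619e-03, -6.24542928e+01,  2.52175267e-02, -3.90713882e+01,
       -6.13908959e-02,  3.65878455e-02,  6.55817485e-05]), 'ee_pos': array([ 0.21176157, -0.58771307,  0.2468595 ]), 'eef_rot': array([ 8.18226774e-01, -5.74895265e-01, -5.14189348e-04, -3.40059117e-04]), 'ft_force': array([-0.56530075, -0.38073295,  0.28658598]), 'torque': array([-3.75225023e-06, -6.21484955e-03, -3.14183222e-02]), 'width': 0.08716700219595615} 0.025
[[566.67723471   0.         313.74564231]
 [  0.         566.67723471 236.0749901 ]
 [  0.           0.           1.        ]] [[-0.01721711 -0.99950941 -0.026163  ]
 [-0.99675722  0.01921507 -0.07813981]
 [ 0.0786042   0.02473282 -0.99659905]] [0.08606959 0.54640966 1.4716419 ]
```

View pics/top0.png

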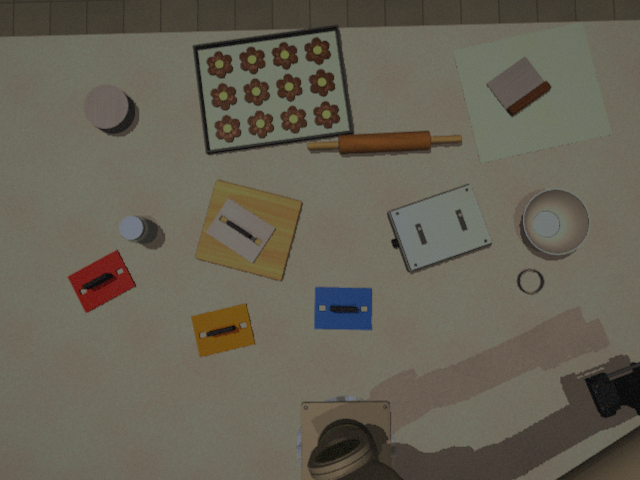

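View pics/sc0.png

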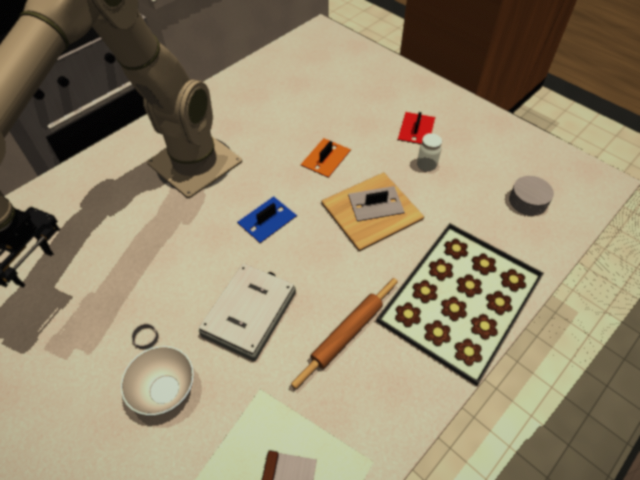

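The top view shows the steel plate on the board at about (240,231), with its fin running (222,219)-(258,241). The bed is at about (440,228), with slots near (421,234) and (462,219). Next I measure both from depth and colour.

```bash
cat > m.py <<'E'
from h import *
c=np.load('pics/top0.npz'); P=cloud(c); im=c['pixels'].astype(int)
print('table z',np.median(P[330:400,150:280,2]))
def rect(m,n):
    m=m.astype(np.uint8); k,l,s,_=cv2.connectedComponentsWithStats(m); i=1+s[1:,4].argmax()
    p=P[l==i]; (cx,cy),(w,h),a=cv2.minAreaRect((p[:,:2]*1000).astype(np.float32))
    b=cv2.boxPoints(((cx,cy),(w,h),a)); e=max([b[1]-b[0],b[2]-b[1]],key=np.linalg.norm)
    print(n,len(p),'c',cx,cy,'mean',p.mean(0),'wh',w,h,'long axis deg',np.degrees(np.arctan2(e[1],e[0]))%180)
def box(u0,u1,v0,v1):
    m=np.zeros((480,640),bool); m[v0:v1,u0:u1]=1; return m
z=P[...,2]
B=box(385,500,180,275); rect(B&(z>.04)&(z<.065),'platen'); rect(B&(z>.025)&(z<.075),'bed')
A=box(195,305,178,282); rect(A&(z>.008),'board')
rect(A&(z>.04),'fin')
sat=im.max(-1)-im.min(-1); rect(A&(z>.008)&(sat<50)&(z<.035)|(A&(z>.04)),'plate')
E
python3 m.py; python3 -c "
import cv2
a=cv2.imread('pics/top0.png'); x=cv2.resize(a[180:280,190:310],None,fx=5,fy=5,interpolation=2)[:500,:600]
b=cv2.resize(a[180:280,385:505],None,fx=5,fy=5,interpolation=2)
import numpy as np
o=np.hstack([x,b]); o=cv2.resize(o,(800,333)); cv2.imwrite('pics/crop0.png',cv2.convertScaleAbs(o,alpha=1.5))"
```

```text
table z 0.001312493494618407
platen 5320 c 562.49365234375 -251.16928100585938 mean [ 0.56199187 -0.25077339  0.05012034] wh 163.8155517578125 223.47467041015625 long axis deg 108.11776
bed 5793 c 560.257080078125 -243.87713623046875 mean [ 0.56025883 -0.24695544  0.04872154] wh 170.22129821777344 243.8968048095703 long axis deg 107.8849
board 7375 c 555.9716796875 194.48631286621094 mean [0.5674649  0.24960217 0.02296897] wh 363.5419006347656 226.5353546142578 long axis deg 75.5462
fin 132 c 504.9352722167969 171.7941436767578 mean [0.56459532 0.26778942 0.07665906] wh 303.9894104003906 13.639127731323242 long axis deg 58.11615
plate 2418 c 514.6240844726562 192.0089874267578 mean [0.56681918 0.2692354  0.02836274] wh 347.70025634765625 114.46037292480469 long axis deg 56.12602
```

View pics/crop0.png

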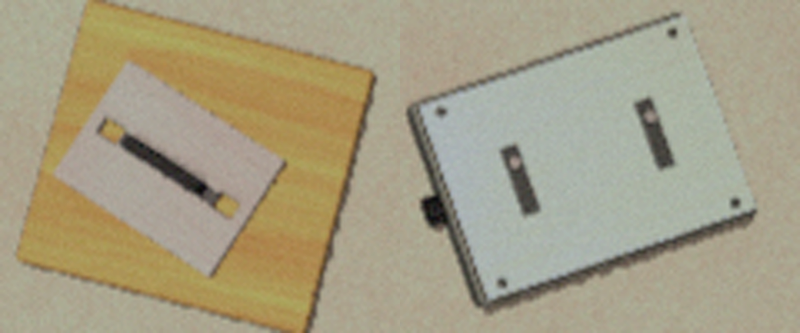

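The left crop shows the plate corners at (128,60), (285,162), (210,276) and (53,173). The right crop shows the stud tops as bright dots at (514,160) and (650,117), towards the far end of the slots. I project these onto their known heights.

```bash
cat >> h.py <<'E'
def onplane(c,uv,z):
    uv=np.atleast_2d(uv).astype(float); d=np.c_[uv,np.ones(len(uv))]@np.linalg.inv(c['K']).T@c['R']
    o=-c['R'].T@c['t']; return o+d*((z-o[2])/d[:,2])[:,None]
E
python3 - <<'E'
from h import *
c=np.load('pics/top0.npz')
f=lambda l,u0:[(u0+x/3.3333,180+y/3.3333) for x,y in l]
p=onplane(c,f([(128,60),(285,162),(210,276),(53,173)],190),.022)
print('plate',p.mean(0),'sides',np.linalg.norm(np.diff(p,axis=0),axis=1))
for i,j in((0,1),(3,2)): d=p[j]-p[i];print('y axis deg',np.degrees(np.arctan2(d[1],d[0]))%180)
h=onplane(c,f([(112,128),(228,205)],190),.022); print('holes',h.mean(0),h,np.linalg.norm(h[0]-h[1]))
s=onplane(c,f([(114,160),(250,117)],385),.058); d=s[0]-s[1]
print('studs',s,s.mean(0),np.linalg.norm(d),np.degrees(np.arctan2(d[1],d[0])))
P=cloud(c);z=P[...,2];m=np.zeros(z.shape,bool);m[178:282,195:305]=1
q=P[m&(z>.045)&(z<.09)];print('fin',len(q),np.median(q,0),np.percentile(q,[5,95],axis=0))
a=np.radians(108.1);ey=np.array([np.cos(a),np.sin(a)]);ex=np.array([ey[1],-ey[0]])
b=np.array([.5625,-.2512]);print('studs in bed frame',[( (t[:2]-b)@ex,(t[:2]-b)@ey) for t in s])
E
```

```text
plate [0.56715127 0.26948341 0.022     ] sides [0.1504601  0.10788098 0.15034823]
y axis deg 55.94352464509305
y axis deg 55.956204583210464
holes [0.56799082 0.2686443  0.022     ] [[0.59961084 0.31467706 0.022     ]
 [0.53637079 0.22261155 0.022     ]] 0.11169316327907923
studs [[ 0.56064168 -0.19560272  0.058     ]
 [ 0.59179466 -0.3007715   0.058     ]] [ 0.57621817 -0.24818711  0.058     ] 0.10968582718461306 106.5002872308043
fin 129 [0.56624061 0.27012291 0.06615187] [[0.54770905 0.24359626 0.05990957]
 [0.58500295 0.29646903 0.07132947]]
studs in bed frame [(np.float64(0.015506400589337612), np.float64(0.053423425681156364)), (np.float64(0.012444342203816329), np.float64(-0.05621965200100494))]
```

```bash
python3 -m creep '[{"x":0.02,"y":0.025,"spin":3},{"x":0.06,"y":0.07,"spin":6},{"x":0.10,"y":0.12,"spin":9},{"x":0.14,"y":0.17,"spin":12},{"x":0.18,"y":0.22,"spin":15},{"x":0.22,"y":0.27,"spin":18},{"x":0.25,"y":0.32,"spin":21},{"x":0.27,"y":0.37,"spin":24},{"x":0.285,"y":0.425,"spin":27},{"x":0.30,"y":0.48,"spin":30},{"x":0.305,"y":0.53,"spin":33},{"x":0.31,"y":0.58,"spin":36}]' 0.06 20
python3 -m creep '[{"x":0.01,"y":0.05,"z":-0.01},{"x":0.02,"y":0.10,"z":-0.02},{"x":0.03,"y":0.15,"z":-0.04},{"x":0.04,"y":0.20,"z":-0.06},{"x":0.045,"y":0.24,"z":-0.07},{"x":0.045,"y":0.265,"z":-0.08},{"x":0.045,"y":0.277,"z":-0.08},{"x":0.045,"y":0.277,"z":-0.08},{"x":0.045,"y":0.277,"z":-0.08}]'
python3 - <<'E'
from h import *
from scipy.spatial.transform import Rotation as R
c=shot('wrist','w1'); s=r.read_state(); print(s['ee_pos'],s['ft_force'],R.from_quat(s['eef_rot']).as_matrix()[:,0],c['R'],c['t'])
P=cloud(c); z=P[...,2]; q=P[(abs(z-.066)<.004)&(abs(P[...,0]-.567)<.06)&(abs(P[...,1]-.269)<.06)]
(cx,cy),wh,a=cv2.minAreaRect((q[:,:2]*1000).astype(np.float32));print(len(q),cx,cy,wh,a)
E
```

```text
[ 0.21177034 -0.58776536  0.24694887] [-0.70964526  0.36910738 -0.23688488] [ 0.33895663 -0.94080142 -0.00104104] [[ 3.38809985e-01 -9.40854791e-01 -2.37302944e-04]
 [-9.09216583e-01 -3.27481628e-01  2.57062227e-01]
 [-2.41935940e-01 -8.68794895e-02 -9.66394824e-01]] [-0.62488116 -0.03156647  0.38895762]
0 0.0 0.0 (0.0, 0.0) 0.0invalid input at $[0]: expected keys x, y, z, spin
invalid input at $[0]: expected keys x, y, z, spin
```

View pics/w1.png

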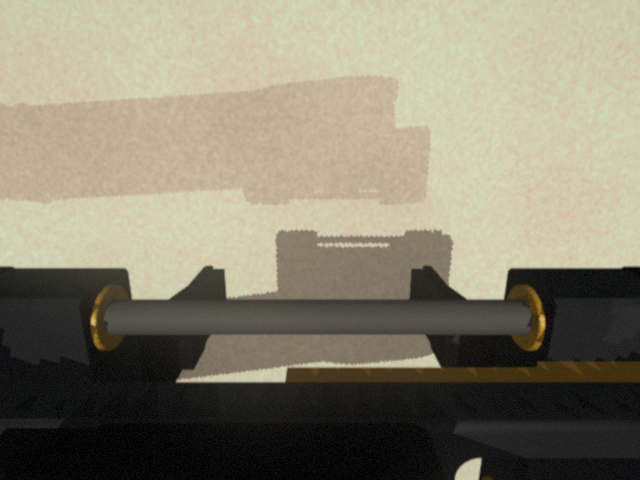

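Both calls were refused because every row needs all four keys. The wrist picture therefore shows only the bare table with the fingers open. I resend with full rows.

```bash
python3 -m creep '[{"x":0.02,"y":0.025,"z":0,"spin":3},{"x":0.06,"y":0.07,"z":0,"spin":6},{"x":0.10,"y":0.12,"z":0,"spin":9},{"x":0.14,"y":0.17,"z":0,"spin":12},{"x":0.18,"y":0.22,"z":0,"spin":15},{"x":0.22,"y":0.27,"z":0,"spin":18},{"x":0.25,"y":0.32,"z":0,"spin":21},{"x":0.27,"y":0.37,"z":0,"spin":24},{"x":0.285,"y":0.425,"z":0,"spin":27},{"x":0.30,"y":0.48,"z":0,"spin":30},{"x":0.305,"y":0.53,"z":0,"spin":33},{"x":0.31,"y":0.58,"z":0,"spin":36}]' 0.06 20
python3 -m creep '[{"x":0.01,"y":0.05,"z":-0.01,"spin":0},{"x":0.02,"y":0.10,"z":-0.02,"spin":0},{"x":0.03,"y":0.15,"z":-0.04,"spin":0},{"x":0.04,"y":0.20,"z":-0.06,"spin":0},{"x":0.045,"y":0.24,"z":-0.07,"spin":0},{"x":0.045,"y":0.265,"z":-0.08,"spin":0},{"x":0.045,"y":0.277,"z":-0.08,"spin":0},{"x":0.045,"y":0.277,"z":-0.08,"spin":0},{"x":0.045,"y":0.277,"z":-0.08,"spin":0}]'
python3 - <<'E'
from h import *
from scipy.spatial.transform import Rotation as R
c=shot('wrist','w2'); s=r.read_state(); x=R.from_quat(s['eef_rot']).as_matrix()[:,0];print(s['ee_pos'],s['ft_force'],np.degrees(np.arctan2(x[1],x[0])),s['joint_positions'])
P=cloud(c); z=P[...,2]; q=P[(abs(z-.066)<.004)&(abs(P[...,0]-.567)<.06)&(abs(P[...,1]-.269)<.06)]
if len(q):
    (cx,cy),wh,a=cv2.minAreaRect((q[:,:2]*1000).astype(np.float32));print(len(q),cx,cy,wh,a)
E
```

```text
time: 1.65
ee_pos: [0.5217, -0.0064, 0.2475]
eef_rot: [0.956, -0.293, 0.0, 0.0]
ft_force: [0.9, 0.2, -0.1]
width: 0.06
time: 2.78
ee_pos: [0.5675, 0.2675, 0.1681]
eef_rot: [0.956, -0.295, 0.001, 0.0]
ft_force: [-0.1, -0.5, 0.3]
width: 0.0597
[0.56756348 0.26746329 0.16806379] [ 1.10851413 -0.49662579 -0.32229623] -34.29998819783026 [ 0.0104871   0.48052977 -0.69559583  1.52564004  0.31856404  1.25058445
 -1.32869481]
1767 566.0838012695312 268.06195068359375 (69.35385131835938, 11.860519409179688) 56.00483703613281
```

View pics/w2.png

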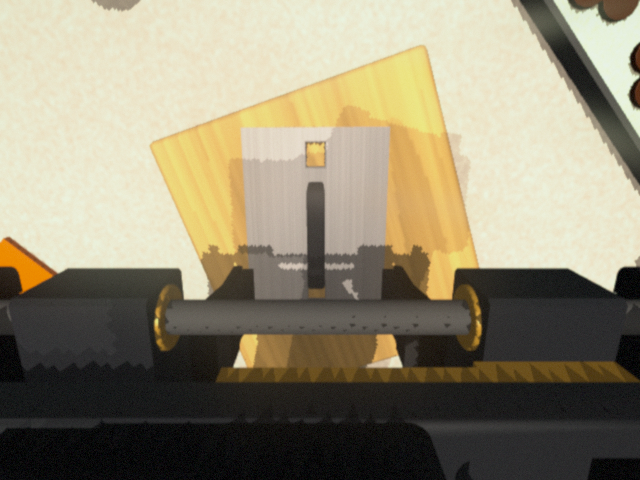

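The wrist picture shows the steel plate centred between the jaws, with the fin at (316,235) upright. The measured fin is 69 x 12 mm at (0.566, 0.268), 56 deg, and agrees with the top view. I go down and grip.

```bash
python3 -m creep '[{"x":-0.001,"y":0,"z":-0.02,"spin":0.3},{"x":-0.001,"y":0,"z":-0.045,"spin":0.3},{"x":-0.001,"y":0,"z":-0.07,"spin":0.3},{"x":-0.001,"y":0,"z":-0.09,"spin":0.3},{"x":-0.001,"y":0,"z":-0.105,"spin":0.3},{"x":-0.001,"y":0,"z":-0.115,"spin":0.3},{"x":-0.001,"y":0,"z":-0.115,"spin":0.3},{"x":-0.001,"y":0,"z":-0.115,"spin":0.3}]'
python3 -m creep '[{"x":0,"y":0,"z":0,"spin":0},{"x":0,"y":0,"z":0,"spin":0},{"x":0,"y":0,"z":0,"spin":0},{"x":0,"y":0,"z":0,"spin":0},{"x":0,"y":0,"z":0,"spin":0},{"x":0,"y":0,"z":0,"spin":0}]' 0 35
```

```text
time: 3.82
ee_pos: [0.5663, 0.2693, 0.0533]
eef_rot: [0.957, -0.291, 0.0, -0.0]
ft_force: [-0.4, -0.6, -0.1]
width: 0.0599
time: 4.58
ee_pos: [0.566, 0.2689, 0.0526]
eef_rot: [0.957, -0.291, 0.0, 0.0]
ft_force: [0.1, 0.0, -0.1]
width: 0.0119
```

```bash
python3 -m creep '[{"x":0,"y":0,"z":0.01,"spin":0},{"x":0,"y":0,"z":0.03,"spin":0},{"x":0,"y":0,"z":0.05,"spin":0},{"x":0,"y":0,"z":0.075,"spin":0},{"x":0,"y":0,"z":0.10,"spin":0},{"x":0,"y":0,"z":0.12,"spin":0},{"x":0,"y":0,"z":0.12,"spin":0},{"x":0,"y":0,"z":0.12,"spin":0}]'
python3 - <<'E'
from h import *
c=np.load('pics/top0.npz')
p=onplane(c,[(385+(x-400)/3.3333,180+y/3.3333) for x,y in [(672,33),(735,203),(502,283),(441,112)]],.05)
print(p.mean(0),np.linalg.norm(np.diff(p,axis=0),axis=1))
for i,j,o in((0,3,0),(1,2,0),(1,0,90),(2,3,90)): d=p[j]-p[i];print(np.degrees(np.arctan2(d[1],d[0]))+o)
# sharper: straight-edge fit from platen depth mask
P=cloud(c);z=P[...,2];m=np.zeros(z.shape,np.uint8);m[180:275,385:500]=1;m&=((z>.043)&(z<.06)).astype(np.uint8)
q=P[m>0][:,:2];q=q[np.linalg.norm(q-[.5625,-.251],axis=1)<.14]
w,v=np.linalg.eigh(np.cov(q.T));print(q.mean(0),np.degrees(np.arctan2(v[1,1],v[0,1]))%180,np.sqrt(w*12))
print(r.read_state()['ft_force'],r.read_state()['ee_pos'],r.read_state()['torque'])
E
```

```text
time: 5.58
ee_pos: [0.5655, 0.2687, 0.1718]
eef_rot: [0.957, -0.291, -0.0, 0.0]
ft_force: [-0.4, -0.2, -5.2]
width: 0.012
[ 0.56225674 -0.25340017  0.05      ] [0.13987244 0.18965347 0.14009147]
107.8356493124191
107.90190571789861
107.95444169987177
107.86464773777017
[ 0.562131   -0.25104801] 108.02959445546497 [0.16035794 0.22103351]
[-0.40495957 -0.21145054 -5.212573  ] [0.56552759 0.26865325 0.17179093] [ 0.019187   -0.05504271 -0.00083783]
```

```bash
python3 -m creep '[{"x":0,"y":-0.02,"z":0,"spin":3},{"x":0,"y":-0.06,"z":0,"spin":7},{"x":0,"y":-0.11,"z":0,"spin":12},{"x":0,"y":-0.16,"z":0,"spin":17},{"x":0,"y":-0.21,"z":0,"spin":22},{"x":0,"y":-0.26,"z":0,"spin":27},{"x":0.001,"y":-0.31,"z":0,"spin":32},{"x":0.002,"y":-0.36,"z":0,"spin":37},{"x":0.003,"y":-0.41,"z":0,"spin":42},{"x":0.004,"y":-0.46,"z":0,"spin":47},{"x":0.005,"y":-0.50,"z":0,"spin":51},{"x":0.005,"y":-0.518,"z":0,"spin":51.9}]'
python3 -m creep '[{"x":0,"y":0,"z":-0.01,"spin":0},{"x":0,"y":0,"z":-0.025,"spin":0},{"x":0,"y":0,"z":-0.04,"spin":0},{"x":0,"y":0,"z":-0.055,"spin":0},{"x":0,"y":0,"z":-0.063,"spin":0},{"x":0,"y":0,"z":-0.063,"spin":0},{"x":0,"y":0,"z":-0.063,"spin":0}]'
python3 - <<'E'
from h import *
from scipy.spatial.transform import Rotation as R
s=r.read_state();M=R.from_quat(s['eef_rot']).as_matrix();print(s['ee_pos'],s['ft_force'],np.degrees(np.arctan2(M[1,0],M[0,0])),M[:,2],s['torque'])
shot('wrist','w3')
E
```

```text
time: 7.08
ee_pos: [0.5695, -0.2523, 0.1708]
eef_rot: [0.988, 0.155, -0.001, -0.0]
ft_force: [1.1, 0.9, -5.5]
width: 0.0118
time: 7.95
ee_pos: [0.5712, -0.2491, 0.1101]
eef_rot: [0.988, 0.157, 0.0, 0.0]
ft_force: [0.4, -0.1, -5.1]
width: 0.012
[ 0.57123528 -0.24907093  0.11012761] [ 0.42219408 -0.11182997 -5.09290925] 18.01348117706644 [ 8.98156382e-04 -2.49184602e-04 -9.99999566e-01] [-0.02410422 -0.10827248 -0.06606097]
```

View pics/w3.png

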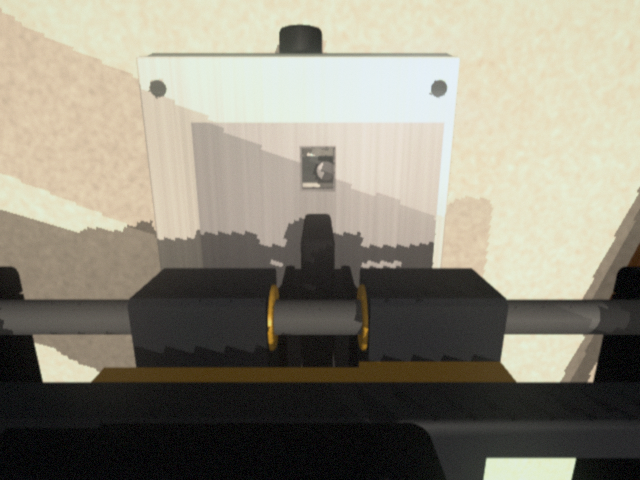

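The wrist picture shows the +y stud through the plate's hole at about (325,171), with the hole centre at about (318,168). I measure the offset from an enlarged crop.

Run:
```python
from h import *
c=np.load('pics/w3.npz'); a=c['pixels'][135:205,280:360]
cv2.imwrite('pics/crop3.png',cv2.resize(cv2.convertScaleAbs(a,alpha=1.3),None,fx=7,fy=7,interpolation=cv2.INTER_CUBIC))
for s in [(325,171)]:
    for h in [(318,168)]:
        d=onplane(c,s,.058)[0]-onplane(c,h,.0797)[0]; t=np.radians(17.9)
        print(d, 'bed x',d[0]*np.cos(t)+d[1]*np.sin(t),'y',-d[0]*np.sin(t)+d[1]*np.cos(t)); print(onplane(c,s,.058),onplane(c,h,.0797), 'mm/px',.058/c['K'][0,0])
```

```text
[ 0.00450046 -0.00219026 -0.0217    ] bed x 0.0036094173251113356 y -0.0034674827396003723
[[ 0.55828399 -0.19916273  0.058     ]] [[ 0.55378354 -0.19697247  0.0797    ]] mm/px 0.0001565114109433435
```

View pics/crop3.png

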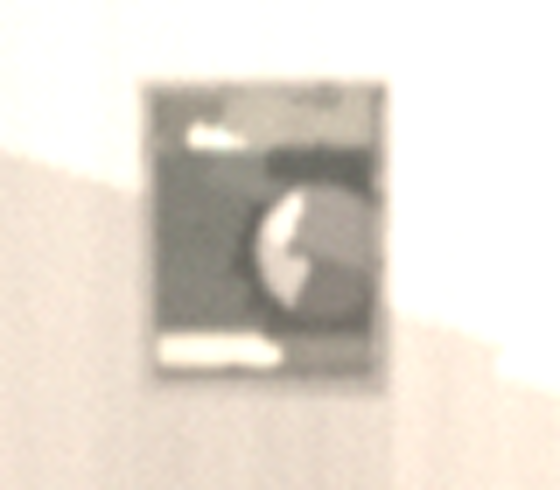

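```bash
python3 -m creep '[{"x":0.001,"y":-0.0025,"z":-0.004,"spin":0},{"x":0.001,"y":-0.0025,"z":-0.008,"spin":0},{"x":0.001,"y":-0.0025,"z":-0.011,"spin":0},{"x":0.001,"y":-0.0025,"z":-0.013,"spin":0},{"x":0.001,"y":-0.0025,"z":-0.014,"spin":0},{"x":0.001,"y":-0.0025,"z":-0.014,"spin":0}]'
for i in 1 ; do python3 -m creep '[{"x":0,"y":0,"z":-0.0005,"spin":0},{"x":0,"y":0,"z":-0.001,"spin":0},{"x":0,"y":0,"z":-0.0015,"spin":0},{"x":0,"y":0,"z":-0.0015,"spin":0}]'; done
```

```text
time: 8.75
ee_pos: [0.5719, -0.2515, 0.0956]
eef_rot: [0.988, 0.157, 0.0, -0.0]
ft_force: [-1.3, 0.1, -5.4]
width: 0.0118
time: 9.25
ee_pos: [0.5719, -0.2516, 0.0943]
eef_rot: [0.988, 0.157, 0.0, 0.0]
ft_force: [-1.0, -0.3, -1.4]
width: 0.0114
```

Contact at z 0.0943 with about 4 N on the studs, as expected. Now I press slightly more and slide along the bed's +x.

```bash
python3 -m creep '[{"x":0,"y":0,"z":-0.0005,"spin":0},{"x":0.0005,"y":0.00015,"z":-0.0005,"spin":0},{"x":0.001,"y":0.0003,"z":-0.0005,"spin":0},{"x":0.0014,"y":0.00045,"z":-0.0005,"spin":0},{"x":0.0019,"y":0.0006,"z":-0.0005,"spin":0},{"x":0.0019,"y":0.0006,"z":-0.0005,"spin":0}]'
python3 -m creep '[{"x":0.0003,"y":0.0001,"z":0,"spin":0},{"x":0.0006,"y":0.0002,"z":0,"spin":0},{"x":0.001,"y":0.0003,"z":0,"spin":0},{"x":0.001,"y":0.0003,"z":0,"spin":0}]'
```

```text
time: 10.0
ee_pos: [0.5742, -0.2506, 0.0933]
eef_rot: [0.988, 0.157, 0.001, -0.0]
ft_force: [0.6, 0.1, -4.1]
width: 0.0117
time: 10.5
ee_pos: [0.5748, -0.2506, 0.0935]
eef_rot: [0.988, 0.157, 0.0, -0.0]
ft_force: [-0.3, -0.5, -4.7]
width: 0.0116
```

The push has faded to about 0.5 N at the same height, so the studs may be entering the holes. I feel downward.

```bash
python3 -m creep '[{"x":0,"y":0,"z":-0.0005,"spin":0},{"x":0,"y":0,"z":-0.001,"spin":0},{"x":0,"y":0,"z":-0.0015,"spin":0},{"x":0,"y":0,"z":-0.0015,"spin":0}]'
```

```text
time: 11.0
ee_pos: [0.5747, -0.2506, 0.092]
eef_rot: [0.988, 0.157, 0.0, -0.0]
ft_force: [-0.1, 1.1, -4.6]
width: 0.0119
```

It sank freely, so the studs are in the holes. I centre a touch more and lower it.

```bash
python3 -m creep '[{"x":0.0005,"y":0.0002,"z":-0.0005,"spin":0},{"x":0.0008,"y":0.0002,"z":-0.001,"spin":0},{"x":0.0008,"y":0.0002,"z":-0.0015,"spin":0},{"x":0.0008,"y":0.0002,"z":-0.002,"spin":0},{"x":0.0008,"y":0.0002,"z":-0.0025,"spin":0},{"x":0.0008,"y":0.0002,"z":-0.003,"spin":0},{"x":0.0008,"y":0.0002,"z":-0.003,"spin":0}]'
python3 -m creep '[{"x":0,"y":0,"z":-0.0005,"spin":0},{"x":0,"y":0,"z":-0.001,"spin":0},{"x":0,"y":0,"z":-0.0015,"spin":0},{"x":0,"y":0,"z":-0.002,"spin":0},{"x":0,"y":0,"z":-0.0024,"spin":0},{"x":0,"y":0,"z":-0.0024,"spin":0}]'
```

```text
time: 11.88
ee_pos: [0.5755, -0.2504, 0.089]
eef_rot: [0.988, 0.157, 0.0, -0.0]
ft_force: [1.3, 0.1, -4.4]
width: 0.012
time: 12.62
ee_pos: [0.5756, -0.2504, 0.0867]
eef_rot: [0.988, 0.157, 0.0, 0.0]
ft_force: [-0.4, 0.4, -5.0]
width: 0.0118
```

```bash
python3 -m creep '[{"x":0,"y":0,"z":-0.0005,"spin":0},{"x":0,"y":0,"z":-0.001,"spin":0},{"x":0,"y":0,"z":-0.0013,"spin":0},{"x":0,"y":0,"z":-0.0013,"spin":0}]'
```

```text
time: 13.12
ee_pos: [0.5756, -0.2504, 0.0857]
eef_rot: [0.988, 0.157, 0.0, 0.0]
ft_force: [-2.4, 0.8, 2.4]
width: 0.0118
```

The push is 7 N at z 0.0857, so the plate is on the platen with the springs slightly compressed. I ease off, release, and back out upward.

```bash
python3 -m creep '[{"x":0,"y":0,"z":0.0005,"spin":0},{"x":0,"y":0,"z":0.0008,"spin":0},{"x":0,"y":0,"z":0.0008,"spin":0}]'
python3 -m creep '[{"x":0,"y":0,"z":0,"spin":0},{"x":0,"y":0,"z":0,"spin":0},{"x":0,"y":0,"z":0,"spin":0},{"x":0,"y":0,"z":0,"spin":0},{"x":0,"y":0,"z":0,"spin":0}]' 0.05
python3 -m creep '[{"x":0,"y":0,"z":0.01,"spin":0},{"x":0,"y":0,"z":0.03,"spin":0},{"x":0,"y":0,"z":0.06,"spin":0},{"x":0,"y":0,"z":0.09,"spin":0},{"x":0,"y":0,"z":0.11,"spin":0},{"x":0,"y":0,"z":0.12,"spin":0},{"x":0,"y":0,"z":0.12,"spin":0}]'
python3 - <<'E'
from h import *
c=shot('wrist','w4'); P=cloud(c); z=P[...,2]; t=np.radians(17.9); M=np.array([[np.cos(t),np.sin(t)],[-np.sin(t),np.cos(t)]])
b=(P[...,:2]-[.5622,-.2522])@M.T
q=(abs(z-.099)<.006)&(abs(b)<.06).all(-1); print('fin',q.sum(),np.median(z[q]),b[q].min(0),b[q].max(0))
for n,x0,x1,y0,y1 in(('plateL',-.03,0,.02,.06),('plateR',.03,.06,.02,.06),('platen',-.07,.07,.09,.105)):
    m=(b[...,0]>x0)&(b[...,0]<x1)&(b[...,1]>y0)&(b[...,1]<y1);print(n,m.sum(),np.median(z[m]))
print(r.read_state()['ft_force'])
E
```

```text
time: 13.5
ee_pos: [0.5756, -0.2504, 0.0861]
eef_rot: [0.988, 0.157, 0.0, -0.0]
ft_force: [-1.7, 0.9, -0.2]
width: 0.012
time: 14.12
ee_pos: [0.5756, -0.2504, 0.0862]
eef_rot: [0.988, 0.157, 0.0, -0.0]
ft_force: [-0.6, -0.0, -0.3]
width: 0.0483
time: 15.0
ee_pos: [0.5757, -0.2505, 0.2065]
eef_rot: [0.988, 0.157, 0.0, 0.0]
ft_force: [0.3, -0.3, 0.0]
width: 0.0497
fin 1683 0.09926310983035166 [ 0.00668637 -0.03725582] [0.01845721 0.03206716]
plateL 30830 0.28831304751998577
plateR 25602 0.2757950116162592
platen 4014 0.049357751307220254
[ 0.20999776 -0.50411355 -0.04772188]
```

View pics/w4.png

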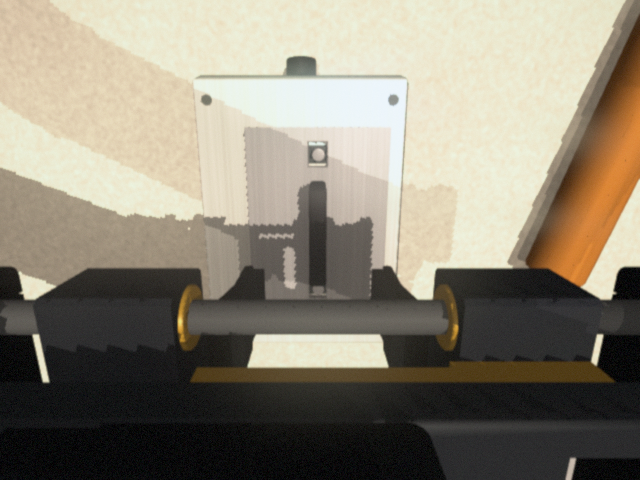

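The +y stud shows inside its hole at (318,155). The fin top is at 0.099 m, where home is 0.0995 m, and its centre is at bed x +12.6 mm, y -2.6 mm. All of this is within limits, so I hand in.

```bash
python3 -c "
from bench import r
r.close_job(); print(r.read_state()['time'])"
```

```text
the job is handed in; nothing more can be done
the job is handed in; nothing more can be done
```

I picked the steel plate up by its fin, laid it on the studs at about 4 N and slid it roughly 3 mm along the bed's +x until it dropped in. I then lowered it onto the platen, released it and backed the arm off upward. I handed the job in at about 15 s.

**Last checks:**
- **Force:** the highest push I read was about 7 N, but I only read forces at the end of each move.
- **Height:** the fin top measured 99.3 mm above the table, against about 99.5 mm when home.
- **Position:** the plate is at about x = +12.6 mm and y = -2.6 mm from the bed's centre, against limits of 27 and 8 mm.
- **Fit:** the +y stud is visible in its hole. The -y stud was hidden by the gripper, so I judged that one only from the height.
- **Release:** the gripper is clear, with no force on it.

**What failed or disagreed:**
- The first two move calls were refused for missing row keys. Nothing moved.
- The top and wrist cameras differed by about 2 to 3 mm on where the studs lie in y, so I aimed between the two.
- My final spot checks of the plate's upper face were useless because the gripper blocked the view. I judged that it lies flat from the fin height and the picture.
- I did not re-measure the rolling pin, bowl, jar and cutter ring at the end. The arm's path stayed clear of them.

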